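# Start the shed generator: prime, ignite, hold the choke

### The arm

A 7-joint arm with a two-finger parallel gripper is mounted at the origin on the work surface. World frame = base frame: x ahead of the robot, y to its left, z up, the work surface at z = 0. Lengths are in m, angles in rad, forces in N, time in s.
With the tool pointing down it reaches from about 0.4 to 0.875 m from the base axis. Payload 6.5 kg.
Tool frame: the origin (TCP) lies midway between the tips of the shut fingers; the grasp point (between the pads) lies 19 mm behind it; y points along the fingers, z is the direction in which the jaws open and shut, and the axes are right-handed (so a half turn about y gives the same grasp; the last joint's range is limited). The gripper opens to 88 mm and grips with 3 to 60 N. Pads are 18 mm wide; open, the fingers measure 123 mm over their backs; the gripper's body (75 mm by 187 mm) begins 45 mm behind the grasp point.
Start: joints at [1.191, 0.536, -0.004, 1.538, 0.003, 1.067, -0.071], TCP at [0.201, -0.618, 0.239] pointing down, gripper open.
Joint ranges: [-2.7, 2.7], [-0.37, 2.16], [-1.27, 1.26], [0.24, 2.4], [-1.31, 4.45], [0.19, 1.91], [-2.76, 2.76]. Speed limits (rad/s): [2.39, 2.39, 3.14, 3.14, 3.14, 3.14, 3.14].

### API

Orientations are given as a rotation vector (axis times angle).
In Python, from cell import ctrl, read_camera, hand_in gives the robot as it stands. The module is installed in compiled form; this text tells all that it offers.
- The arm moves only by the shell command python3 -m crank 'ROWS' [OPENING]. ROWS is text: rows parted by semicolons, each of 4 numbers parted by spaces: the shift along the tool's x, y, z in m, then the turn about the tool's y in degrees. In form: x y z roll; .... A call has 1 to 20 rows; each row shifts and turns the commanded pose from where the row before left it, along the tool's axes as they then stand; what a row does not reach is not made up. A row lasts 1/12 s, in which the tool goes at most 41.7 mm and 7.16 degrees, less where a joint would pass 70% of its speed; a pose out of reach is approached as far as the arm can. A call is refused whole if a number of a shift passes 0.0417 or a number of a turn 7.16, either way. A call with a gripper value outside its range is refused whole. OPENING is the opening, from 0 (shut) to 1 (fully open), set as the call begins (- or left out, the last holds). The fingers move at their own pace and stop on an object; the grip force is fixed at half the most. Time passes only in rows, so rows that do not move let the fingers close. It gives the time, the measured TCP pose, the force and the opening at its end, in the units of the state.
- ctrl.get_obs(): the state, without advancing time (a new reading comes with each control period).
- read_camera(name): name is "side" or "top"; returns a dict with "frame" (420x560x3 uint8, red, green, blue), "depth" (420x560 float32, m along the optical axis (not along the pixel's ray), 0 where there is no reading), "fx", "fy", "cx", "cy" (pixels), "world_from_camera" (4x4, takes a point from camera to world coordinates). Camera axes: x right, y down, z forward; pixel columns grow to the right and rows downward; lengths in m; the calibration is good to about 2 mm. A picture is of the moment at which its call begins.
- hand_in(): hands the job in, once; it reports no verdict.
The state is a dict: "t": time; "joint_pos": joint angles; "dq": joint speeds; "tau": joint torques, N m; "position": TCP position; "orientation": TCP orientation; "force": force on the tool from outside, world axes, zero at the start; "torque": the same for the moment, N m; "finger_gap": opening from 0.0 (shut) to 1.0 (fully open).
Only numpy, scipy, OpenCV 4.12 (cv2) and the standard library are available. Lean on these libraries where they do the work, as an engineer would, in place of code of your own. Each camera call takes 0.05 s, during which the arm holds its last target. There are 200 camera calls.

### The job

Start the standby generator from its grey control console on the bench: press the blue primer button fully down and let it come up again, then press the green ignition button fully down and let it come up, leaving the choke in while you do so. Then take hold of the red choke handle, pull it out towards the console's front until its yellow pointer stands inside the orange band, and keep it there: the slide springs back, so finish while the gripper is still holding the handle with the pointer in the band. Do not press the red stop button, and leave the drill, the fuse box lid and the flowerpot where they are.

Things in the scene. Friction and masses are not known exactly. Their poses are not given: they have to be found in the camera images.
- console: Fixed grey metal control console, 220 (x) by 290 (y) by 60 mm high, flat dark top; held to the bench by two wing nuts on 34 mm ears at its two ends (+y and -y). Origin: centre of its underside, on the bench. Its own x axis points from its front to its back; the choke pulls towards its front, along its own -x. The choke slide is 75 mm to the -y side of its middle; the three buttons are in a row parallel to its x axis, 85 mm to the +y side, 66 mm apart, in any order.
- primer_top (a point): Centre of the top face of the blue primer button: round cap 32 mm across, in a black collar 48 mm across, its top 22 mm above the console top and 10 mm above the collar. Spring button with 6 mm of travel straight down; about 1.2 N to start it, 4 N fully down.
- ignition_top (a point): Centre of the top face of the green ignition button; same size, travel and spring as the primer.
- stop_top (a point): Centre of the top face of the red stop button; same size, travel and spring as the primer. To be left alone.
- primer (a joint): Travel of the blue button in m: 0 is up, 0.006 fully down.
- ignition (a joint): Travel of the green button in m: 0 is up, 0.006 fully down.
- stop (a joint): Travel of the red button in m: 0 is up, 0.006 fully down.
- choke (a joint): Travel of the choke slide in m: 0 is fully in (home, where the spring returns it), growing as it is pulled towards the console's front (along the console's own -x), at most 0.075. The spring pulls back with about 3 N at home and about 9 N at 55 mm.
- choke_grip (a point): Middle of the red choke handle, an upright plate 12 mm thick (along the console's x, the pull direction), 46 mm wide (along its y) and 47 mm tall; it stands over the console top from 5 to 52 mm, and this point is 30 mm above the console top. The plate stands on a steel foot 22 mm (x) by 36 mm (y) that reaches 6 mm above the console top. Clear on both flat faces, so it can be pinched from above with one finger before and one behind. The axes are the console's.
- choke_pointer (a point): Tip of the yellow pointer, a 3 mm wide bar that sticks out sideways (along the console's +y) from the foot of the choke handle, in line with the handle's middle plane; the tip lies 58 mm from the handle's middle, 4.5 mm above the console top. It moves with the handle.
- band (a point): Centre of the orange band (the mark) on the white scale plate beside the choke slot: 12 mm long along the console's x, 24 mm along its y, flat, 2 mm above the console top. The console's axes. It is set 28 to 55 mm towards the front from where the pointer stands when the choke is home; the pointer is in the band when they agree to 6 mm along the console's x.
- drill: Yellow and black cordless drill lying on its side, about 205 by 215 by 69 mm high, 1.4 kg. Origin: on the bench under its middle. Bystander.
- fuse_lid: Black plastic fuse box lid lying flat, 160 by 100 by 22 mm. Origin: centre of its underside. Bystander.
- flowerpot: Green ceramic flowerpot, 112 mm across the rim, 98 mm tall, standing upright. Origin: centre of its underside. Bystander.

How it is judged:
By the outcome, as a careful person would: the job done as asked, in the order asked, and still so for the second after the job is handed in, while the arm keeps its last pose, push and grip.
It also fails if it takes over 40 s, if anything falls off the work surface, if the arm or the gripper's body presses on something with over 40 N, if the wrist force passes 120 N, or if a joint passes its speed limit or range.

## Working session

There is one attempt and no reset: what is moved stays moved. The work goes in short steps, Python scripts to look and compute and a shell command to move; the robot and the scene stay as the last step left them, time stands still between calls to the robot, and variables do not carry over. Pictures are saved under pics/ and viewed, about 8 in all and at most 12, crops included, and the job is handed in when it is done.

```bash
mkdir -p pics
cat > h.py <<'E'
import numpy as np, cv2
from cell import ctrl, read_camera, hand_in
from scipy.spatial.transform import Rotation as R
def snap(n,tag):
    c=read_camera(n); np.savez(f'{tag}.npz',**c)
    cv2.imwrite(f'pics/{tag}.png',c['frame'][:,:,::-1]); return c
def pt(c,u,v,z=None):
    T=np.array(c['world_from_camera']); r=np.array([(u-c['cx'])/c['fx'],(v-c['cy'])/c['fy'],1.])
    if z is None:
        d=float(c['depth'][int(round(v)),int(round(u))]); return T[:3,:3]@(r*d)+T[:3,3]
    w=T[:3,:3]@r; return T[:3,3]+w*(z-T[2,3])/w[2]
E
python3 - <<'E'
from h import *
snap('top','top0');snap('side','side0')
o=ctrl.get_obs();print(o); print(R.from_rotvec(o['orientation']).as_matrix().round(3))
E
```

```text
{'t': 0.1, 'joint_pos': array([ 1.1908159 ,  0.53707328, -0.00444316,  1.53873822,  0.00261229,
        1.06732578, -0.0711879 ]), 'dq': array([-0.00105606, -0.00047024, -0.00127357, -0.00254404,  0.00157733,
        0.00063621,  0.00086737]), 'tau': array([ 3.02249617e-03, -5.72076416e+01,  9.94244032e-01, -2.52229983e+01,
       -5.61914546e-02,  1.35038572e-02,  5.72668569e-05]), 'position': array([ 0.20044589, -0.61774809,  0.23795183]), 'orientation': array([-0.32510691,  2.05372726, -2.0506189 ]), 'force': array([-0.26324711,  0.35655219, -0.81354185]), 'torque': array([ 0.05679684,  0.00403723, -0.01641585]), 'finger_gap': 0.9994126747086397}
[[-0.951 -0.001  0.309]
 [-0.309  0.001 -0.951]
 [ 0.    -1.    -0.002]]
```

View pics/top0.png

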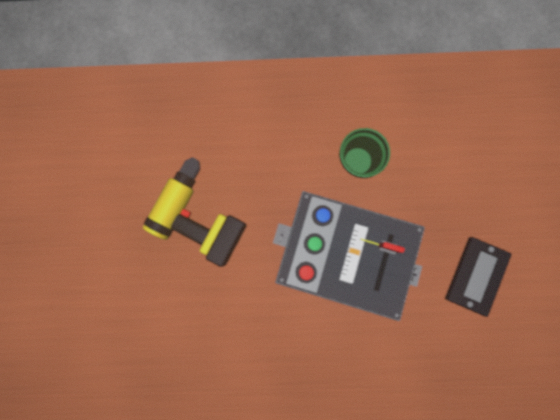

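View pics/side0.png

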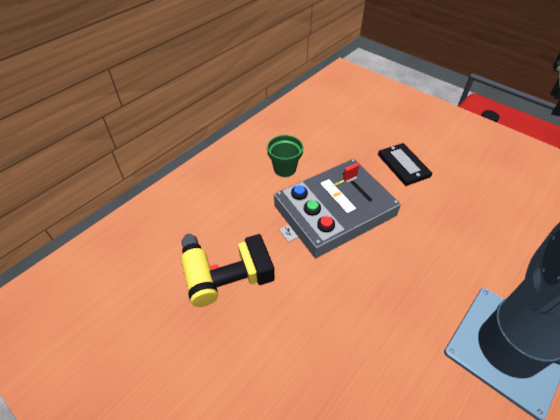

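The top view shows the blue button at (322,215), green at (315,243) and red at (306,272). The red handle is at about (393,247), the pointer tip at (365,241) and the orange band at about (354,251). Next I'll measure these and enlarge the view.

Run:
```python
from h import *
c=dict(np.load('top0.npz'))
f=c['frame'][185:325,270:430]; cv2.imwrite('pics/crop1.png',cv2.resize(f,None,fx=5,fy=4.2,interpolation=cv2.INTER_CUBIC)[:,:,::-1]) if 0 else cv2.imwrite('pics/crop1.png',cv2.resize(f,(640,560),interpolation=cv2.INTER_CUBIC)[:,:,::-1])
print(np.array(c['world_from_camera']).round(3),c['fx'],c['cx'],c['cy'])
for n,u,v in [('blue',322,215),('green',315,243),('red',306,272),('handle',393,247),('pot',363,153),('lid',479,276),('drillbatt',226,241),('drilltip',192,165),('top',330,290)]:
    print(n,pt(c,u,v).round(3))
hsv=cv2.cvtColor(c['frame'],cv2.COLOR_RGB2HSV)
def blob(name,lo,hi,win,z):
    x0,x1,y0,y1=win; m=cv2.inRange(hsv,np.array(lo),np.array(hi)); w=np.zeros_like(m); w[y0:y1,x0:x1]=m[y0:y1,x0:x1]
    v,u=np.nonzero(w); print(name,len(u),u.mean().round(2),v.mean().round(2),pt(c,u.mean(),v.mean(),z).round(4))
blob('blue',(100,120,50),(130,255,255),(300,340,200,230),.082)
blob('green',(45,120,50),(80,255,255),(295,335,230,260),.082)
blob('red',(170,150,60),(180,255,255),(290,325,255,290),.082)
blob('red2',(0,150,60),(5,255,255),(290,325,255,290),.082)
blob('orange',(8,120,120),(20,255,255),(340,370,235,270),.062)
blob('yellow',(22,120,80),(35,255,255),(340,385,230,260),.0645)
```

```text
[[-0.028 -0.994  0.104  0.555]
 [-0.999  0.031  0.025  0.074]
 [-0.028 -0.103 -0.994  0.992]
 [ 0.     0.     0.     1.   ]] 410.7137410412835 273.10880795701235 205.58601145601037
blue [ 0.626 -0.011  0.083]
green [0.564 0.007 0.084]
red [0.502 0.029 0.081]
handle [ 0.551 -0.155  0.113]
pot [ 0.78  -0.124  0.006]
lid [ 0.479 -0.37   0.025]
drillbatt [0.575 0.205 0.069]
drilltip [0.754 0.284 0.056]
top [ 0.46  -0.024  0.061]
blue 160 322.61 214.83 [ 0.6262 -0.0124  0.082 ]
green 119 314.52 243.45 [0.5636 0.0079 0.082 ]
red 0 nan nan [nan nan nan]
red2 149 306.03 272.42 [0.501  0.0289 0.082 ]
orange 29 354.1 251.0 [ 0.5444 -0.0813  0.062 ]
yellow 13 372.54 242.38 [ 0.5624 -0.1228  0.0645]<stdin>:10: RuntimeWarning: Mean of empty slice.
  ret = ret.dtype.type(ret / rcount)
```

View pics/crop1.png

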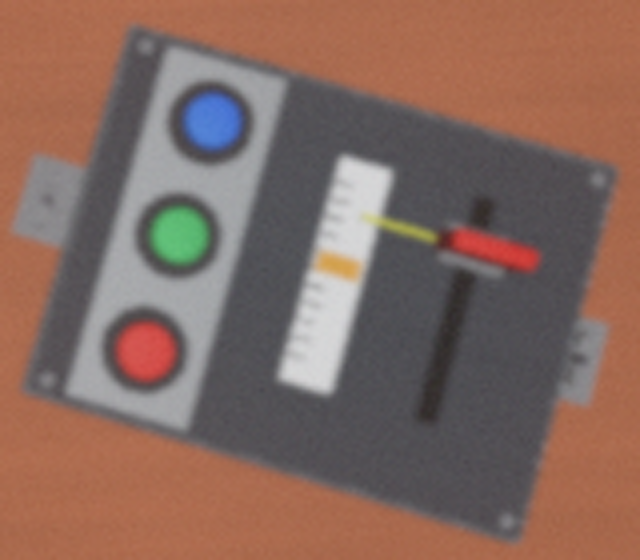

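The crop shows the buttons blue, green, red from back to front, the pointer tip at crop (363,216), or image (360.8,239), and the band at crop (339,266). The blue–red distance comes out at 132 mm, as specified. I'll turn with the gripper closing while I work out the targets.

```bash
cat > geo.py <<'E'
from h import *
c=dict(np.load('top0.npz'))
B=np.array([.6262,-.0124]);G=np.array([.5636,.0079]);Rd=np.array([.501,.0289])
X=(B-Rd)/np.linalg.norm(B-Rd);Y=np.array([-X[1],X[0]])
tip=pt(c,360.75,239,.0645)[:2]; band=np.array([.5444,-.0813])
E
python3 - <<'E'
from geo import *
print('yaw',np.degrees(np.arctan2(X[1],X[0])))
for n,p in dict(B=B,G=G,R=Rd,tip=tip,band=band).items(): print(n,p.round(4),'rel green',((p-G)@X).round(4),((p-G)@Y).round(4))
# console corner screws (crop coords): check yaw and centre
P=[pt(c,270+a/4,185+b/4,.06)[:2] for a,b in [(145,46),(47,380),(507,521),(598,179)]]
a,b,d,e=P; print('yaw edges',np.degrees(np.arctan2(*(a-b)[::-1])),np.degrees(np.arctan2(*(e-d)[::-1])),np.degrees(np.arctan2(*(a-e)[::-1]))-90)
ctr=np.mean(P,0);print('ctr',ctr.round(4),(ctr-G)@X,(ctr-G)@Y)
# handle top line
l,r=pt(c,270+455/4,185+238/4,.112),pt(c,270+538/4,185+260/4,.112);print('handle',l,r,((l+r)[:2]/2-G)@X,((l+r)[:2]/2-G)@Y)
E
python3 -m crank '0 0 0 -6.7;0 0 0 -6.7;0 0 0 -6.7;0 0 0 -6.7;0 0 0 -6.7;0 0 0 -6.7;0 0 0 -6.7;0 0 0 -6.7;0 0 0 0' 0
```

```text
yaw -18.25628662107138
B [ 0.6262 -0.0124] rel green 0.0658 0.0003
G [0.5636 0.0079] rel green 0.0 0.0
R [0.501  0.0289] rel green -0.066 0.0003
tip [ 0.5707 -0.097 ] rel green 0.0396 -0.0974
band [ 0.5444 -0.0813] rel green 0.0097 -0.0907
yaw edges -18.27136845811807 -18.326677055906792 -18.343877183373223
ctr [ 0.5361 -0.0737] -0.0006032500710715528 -0.0860785636977694
handle [ 0.55690439 -0.13608001  0.112     ] [ 0.54411151 -0.17896056  0.112     ] 0.03938782236180682 -0.16119513247111245
t: 0.85
position: [0.2003, -0.618, 0.2382]
orientation: [-1.041, 1.44, -1.438]
force: [0.1, -0.3, 0.3]
finger_gap: 0.342
```

Everything agrees: yaw −18.3°, handle 160 mm from the button row, and a pull of about 30 mm needed. I'm moving above the blue button.

```bash
python3 -m crank '-0.02 0 0.005 0;-0.036 0 0.0108 0;-0.036 0 0.0108 0;-0.036 0 0.0108 0;-0.036 0 0.0108 0;-0.036 0 0.0108 0;-0.036 0 0.0108 0;-0.036 0 0.0108 0;-0.036 0 0.0108 0;-0.036 0 0.0108 0;-0.036 0 0.0108 0;-0.036 0 0.0108 0;-0.036 0 0.0108 0;-0.036 0 0.0108 0;-0.036 0 0.0108 0;-0.036 0 0.0108 0;-0.036 0 0.0108 0;-0.036 0 0.0108 0;-0.036 0 0.0108 0;-0.02 0 0.01 0'
cat > st.py <<'E'
from geo import *
import sys
o=ctrl.get_obs();M=R.from_rotvec(o['orientation']).as_matrix();p=o['position']
print('t',o['t'],'p',p.round(4),'F',np.array(o['force']).round(2),'gap',round(o['finger_gap'],3),'jaw yaw',np.degrees(np.arctan2(M[1,2],M[0,2])).round(2),'y',M[:,1].round(3))
H=G+.0395*X-.160*Y
for n,q,z in [('B',B,.082),('G',G,.082),('H',H,.071)]: print(n,'tool shift needed',(M.T@(np.r_[q,z]-p)).round(4))
E
python3 st.py
```

```text
t: 2.52
position: [0.6178, -0.0263, 0.2386]
orientation: [-1.038, 1.443, -1.439]
force: [-0.4, -0.8, 0.3]
finger_gap: 0.005
t 2.5167 p [ 0.6178 -0.0263  0.2386] F [-0.36 -0.85  0.29] gap 0.005 jaw yaw -18.39 y [ 0.     0.003 -1.   ]
B tool shift needed [-0.0154  0.1566  0.0037]
G tool shift needed [-0.015   0.1567 -0.0621]
H tool shift needed [ 0.145   0.1672 -0.0223]
```

Now I'll correct sideways and go down to about 35 mm above the button for a close look.

```bash
python3 -m crank '-0.008 0.03 0.002 0;-0.0075 0.03 0.0017 0;0 0.03 0 0;0 0.03 0 0;0 0 0 0;0 0 0 0'; python3 st.py
python3 - <<'E'
from h import *
c=snap('side','s1');d=snap('top','t1')
a=cv2.resize(c['frame'][140:260,255:415],(533,400),interpolation=cv2.INTER_CUBIC)
cv2.imwrite('pics/s1c.png',a[:,:,::-1])
E
```

```text
t: 3.02
position: [0.6239, -0.0182, 0.1176]
orientation: [-1.041, 1.446, -1.442]
force: [-0.4, -0.6, 0.9]
finger_gap: 0.006
t 3.0167 p [ 0.6239 -0.0182  0.1176] F [-0.38 -0.57  0.9 ] gap 0.006 jaw yaw -18.55 y [-0.004 -0.    -1.   ]
B tool shift needed [-0.0063  0.0356  0.0005]
G tool shift needed [-0.0056  0.0358 -0.0653]
H tool shift needed [ 0.1542  0.0469 -0.025 ]
```

View pics/s1c.png

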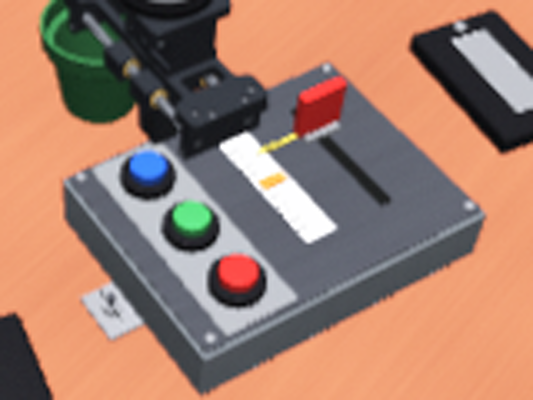

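The crop shows the blue button at (148,170) unobstructed, with the gripper at about (200,120). I'll project the TCP into the image to check it against where the fingertips appear.

Run:
```python
from h import *
o=ctrl.get_obs();p=np.array(o['position'])
for n in ['s1','t1']:
    c=dict(np.load(n+'.npz'));T=np.linalg.inv(c['world_from_camera'])
    for nm,q in [('tcp',p),('B',np.array([.6262,-.0124,.082])),('grasp',p+[0,0,.019])]:
        k=T[:3,:3]@q+T[:3,3];u,v=c['fx']*k[0]/k[2]+c['cx'],c['fy']*k[1]/k[2]+c['cy']
        print(n,nm,u.round(1),v.round(1),k[2].round(3),c['depth'][int(v),int(u)])
        if nm=='tcp' and n=='s1':
            U,V=u,v
c=dict(np.load('s1.npz'))
print('cam',c['world_from_camera'][:3,3])
for du,dv in [(0,-5),(0,-15),(20,-20),(-10,-20)]: print(pt(c,U+du,V+dv).round(3))
for u,v in [(302,178),(312,182),(318,170),(330,165),(325,175)]: print(u,v,pt(c,u,v).round(3))
t=dict(np.load('t1.npz'))
a=np.hstack([cv2.resize(c['frame'][100:220,240:360],(390,390)),cv2.resize(t['frame'][150:310,260:420],(390,390))])
cv2.imwrite('pics/both.png',a[:,:,::-1])
```

```text
s1 tcp 300.7 178.3 1.094 1.07475
s1 B 298.9 189.0 1.12 1.1192495
s1 grasp 301.0 173.4 1.08 1.0618342
t1 tcp 327.0 213.2 0.872 0.50890344
t1 B 322.6 214.8 0.91 0.5447523
t1 grasp 327.9 212.5 0.853 0.50779945
cam [0.16896368 0.5950424  0.90718814]
[ 0.614 -0.     0.162]
[0.611 0.006 0.204]
[ 0.706 -0.231 -0.004]
[0.641 0.009 0.205]
302 178 [ 0.609 -0.001  0.147]
312 182 [0.545 0.044 0.211]
318 170 [0.552 0.013 0.223]
330 165 [ 0.54  -0.02   0.223]
325 175 [0.533 0.01  0.216]
```

View pics/both.png

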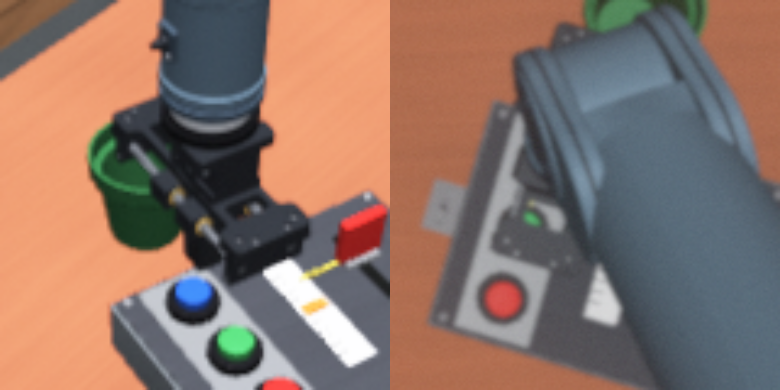

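The dark fingertips sit over the blue button, right where the TCP projects. I'll centre and approach to just above the cap.

```bash
python3 -m crank '-0.006 0 0 0;0 0.015 0 0;0 0.014 0 0;0 0 0 0;0 0 0 0'; python3 st.py
```

```text
t: 3.53
position: [0.6266, -0.0125, 0.0895]
orientation: [-1.04, 1.443, -1.442]
force: [0.3, -0.3, 0.1]
finger_gap: 0.006
t 3.5333 p [ 0.6266 -0.0125  0.0895] F [ 0.28 -0.26  0.06] gap 0.006 jaw yaw -18.44 y [-0.001 -0.    -1.   ]
B tool shift needed [ 0.      0.0075 -0.0004]
G tool shift needed [ 0.0006  0.0076 -0.0662]
H tool shift needed [ 0.1605  0.0186 -0.0262]
```

```bash
python3 -m crank '0 0.004 0 0;0 0.004 0 0;0 0.002 0 0;0 0 0 0'; python3 -m crank '0 0.002 0 0;0 0.001 0 0;0 0 0 0'; python3 -m crank '0 0.001 0 0;0 0 0 0'
```

```text
t: 3.87
position: [0.6275, -0.0125, 0.0798]
orientation: [-1.039, 1.441, -1.442]
force: [1.7, -0.6, 2.9]
finger_gap: 0.007
t: 4.12
position: [0.6275, -0.0125, 0.077]
orientation: [-1.039, 1.441, -1.442]
force: [-0.1, -0.7, 3.5]
finger_gap: 0.005
t: 4.28
position: [0.6275, -0.0125, 0.0765]
orientation: [-1.039, 1.441, -1.443]
force: [-1.1, -0.7, 7.0]
finger_gap: 0.007
```

```bash
python3 -m crank '0 0.0015 0 0;0 0 0 0;0 0 0 0'; python3 -m crank '0 -0.01 0 0;0 -0.012 0 0;0 0 0 0;0 0 0 0'; python3 st.py
```

```text
t: 4.53
position: [0.6276, -0.0124, 0.0763]
orientation: [-1.039, 1.441, -1.443]
force: [-4.5, -2.0, 18.7]
finger_gap: 0.005
t: 4.87
position: [0.6271, -0.0124, 0.0966]
orientation: [-1.039, 1.442, -1.442]
force: [1.0, 0.1, -0.4]
finger_gap: 0.006
t 4.8667 p [ 0.6271 -0.0124  0.0966] F [ 1.03  0.09 -0.38] gap 0.006 jaw yaw -18.42 y [ 0.001  0.    -1.   ]
B tool shift needed [ 0.0003  0.0146 -0.0009]
G tool shift needed [ 0.0008  0.0146 -0.0667]
H tool shift needed [ 0.1607  0.0256 -0.0267]
```

The primer bottomed: force rose to 18.7 N with no further movement. It is released now. Next is the ignition button.

```bash
python3 -m crank '0 0 -0.017 0;0 0 -0.02 0;0 0 -0.02 0;0.0005 0 -0.009 0;0 0 0 0;0 0 0 0'; python3 st.py
```

```text
t: 5.37
position: [0.5645, 0.0077, 0.0961]
orientation: [-1.04, 1.442, -1.442]
force: [0.5, 0.1, -0.1]
finger_gap: 0.006
t 5.3667 p [0.5645 0.0077 0.0961] F [ 0.5   0.08 -0.12] gap 0.006 jaw yaw -18.41 y [ 0. -0. -1.]
B tool shift needed [-0.0005  0.0141  0.0648]
G tool shift needed [ 0.0001  0.0141 -0.001 ]
H tool shift needed [0.16   0.0251 0.039 ]
```

```bash
python3 -m crank '0 0.007 0 0;0 0.006 0 0;0 0.004 0 0;0 0.003 0 0;0 0 0 0'; python3 -m crank '0 0.0015 0 0;0 0 0 0;0 0 0 0'
```

```text
t: 5.78
position: [0.5652, 0.0075, 0.0765]
orientation: [-1.039, 1.441, -1.443]
force: [0.2, -2.0, 4.8]
finger_gap: 0.006
t: 6.03
position: [0.5652, 0.0075, 0.0762]
orientation: [-1.039, 1.441, -1.444]
force: [-4.5, -2.0, 19.1]
finger_gap: 0.005
```

Ignition bottomed too, at 19 N. I'll rise, open the gripper and go above the handle.

```bash
python3 -m crank '0 -0.01 0 0;0 -0.02 0 0;0 -0.025 0 0;0 -0.025 0 0;0.02 0 0.005 0;0.03 0 0.008 0;0.03 0 0.008 0;0.03 0 0.008 0;0.03 0 0.007 0;0.02 0 0.003 0;0 0 0 0;0 0 0 0' 1; python3 st.py
python3 - <<'E'
from h import *
c=snap('side','s2')
a=cv2.resize(c['frame'][110:260,255:415],(640,600),interpolation=cv2.INTER_CUBIC)
cv2.imwrite('pics/s2c.png',a[:,:,::-1])
E
```

```text
t: 7.03
position: [0.5502, -0.1574, 0.1542]
orientation: [-1.039, 1.445, -1.444]
force: [0.5, 0.5, -0.1]
finger_gap: 0.892
t 7.0333 p [ 0.5502 -0.1574  0.1542] F [ 0.46  0.51 -0.09] gap 0.892 jaw yaw -18.58 y [-0.001  0.    -1.   ]
B tool shift needed [-0.1617  0.0722  0.0259]
G tool shift needed [-0.161   0.0722 -0.0399]
H tool shift needed [-0.0012  0.0832  0.0005]
```

View pics/s2c.png

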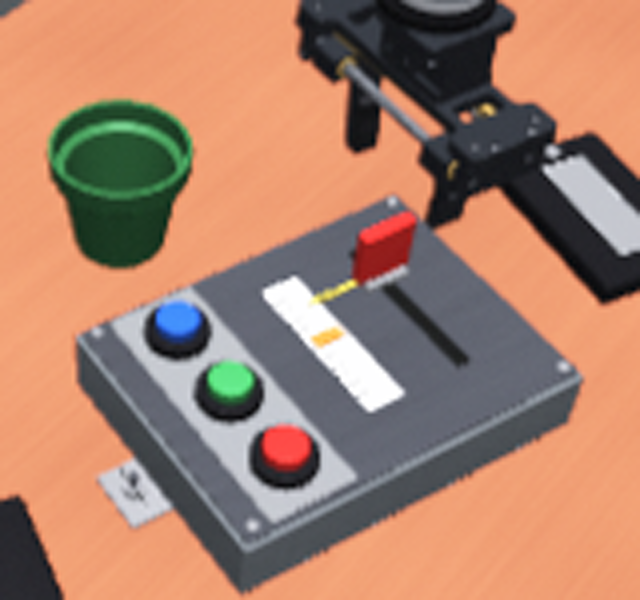

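The buttons are up and the choke is in. The fingers, at (362,150) and (445,205), are above the handle at (385,245), one on each side. I'll descend and close.

```bash
python3 -m crank '-0.001 0.02 0 0;0 0.025 0 0;0 0.022 0 0;0 0.014 0 0;0 0 0 0;0 0 0 0'; python3 st.py
```

```text
t: 7.58
position: [0.551, -0.1532, 0.0734]
orientation: [-1.041, 1.442, -1.439]
force: [-0.0, 0.4, 1.3]
finger_gap: 0.998
t 7.5833 p [ 0.551  -0.1532  0.0734] F [-0.04  0.42  1.25] gap 0.998 jaw yaw -18.28 y [-0.001  0.001 -1.   ]
B tool shift needed [-0.1573 -0.0085  0.0273]
G tool shift needed [-0.157  -0.0084 -0.0386]
H tool shift needed [0.003  0.0024 0.001 ]
```

```bash
python3 -m crank '0.001 0 0 0;0 0 0 0;0 0 0 0;0 0 0 0;0 0 0 0;0 0 0 0;0 0 0 0;0 0 0 0;0 0 0 0;0 0 0 0' 0; python3 st.py
```

```text
t: 8.42
position: [0.5506, -0.1562, 0.0737]
orientation: [-1.04, 1.442, -1.442]
force: [0.5, 0.1, 0.5]
finger_gap: 0.268
t 8.4167 p [ 0.5506 -0.1562  0.0737] F [0.47 0.12 0.5 ] gap 0.268 jaw yaw -18.42 y [-0. -0. -1.]
B tool shift needed [-0.1603 -0.0083  0.0263]
G tool shift needed [-0.1598 -0.0083 -0.0395]
H tool shift needed [0.0001 0.0027 0.0004]
```

```bash
python3 -m crank '0 0 0 0;0 0 0 0;0 0 0 0;0 0 0 0;0 0 0 0'; python3 st.py
```

```text
t: 8.83
position: [0.5512, -0.1563, 0.0738]
orientation: [-1.039, 1.441, -1.442]
force: [2.7, -0.4, -2.5]
finger_gap: 0.135
t 8.8333 p [ 0.5512 -0.1563  0.0738] F [ 2.71 -0.41 -2.48] gap 0.135 jaw yaw -18.42 y [ 0.001 -0.    -1.   ]
B tool shift needed [-0.1603 -0.0081  0.0257]
G tool shift needed [-0.1597 -0.0082 -0.0401]
H tool shift needed [ 0.0001  0.0028 -0.0002]
```

The gap is 11.9 mm, so the handle is held. I'll pull 30 mm along the tool's −z.

```bash
python3 -m crank '0 0 -0.004 0;0 0 -0.006 0;0 0 -0.006 0;0 0 -0.006 0;0 0 -0.005 0;0 0 -0.003 0;0 0 0 0;0 0 0 0;0 0 0 0'; python3 st.py
python3 - <<'E'
from h import *
c=snap('side','s3');t=snap('top','t3')
a=np.hstack([cv2.resize(c['frame'][160:240,310:390],(400,400),interpolation=cv2.INTER_CUBIC),cv2.resize(t['frame'][215:295,325:405],(400,400),interpolation=cv2.INTER_CUBIC)])
cv2.imwrite('pics/s3c.png',a[:,:,::-1])
E
```

```text
t: 9.58
position: [0.5229, -0.147, 0.0738]
orientation: [-1.038, 1.44, -1.443]
force: [6.0, -2.2, -5.9]
finger_gap: 0.133
t 9.5833 p [ 0.5229 -0.147   0.0738] F [ 6.03 -2.16 -5.87] gap 0.133 jaw yaw -18.42 y [ 0.002 -0.    -1.   ]
B tool shift needed [-0.1603 -0.008   0.0555]
G tool shift needed [-0.1598 -0.0081 -0.0103]
H tool shift needed [0.0001 0.0029 0.0296]
```

View pics/s3c.png

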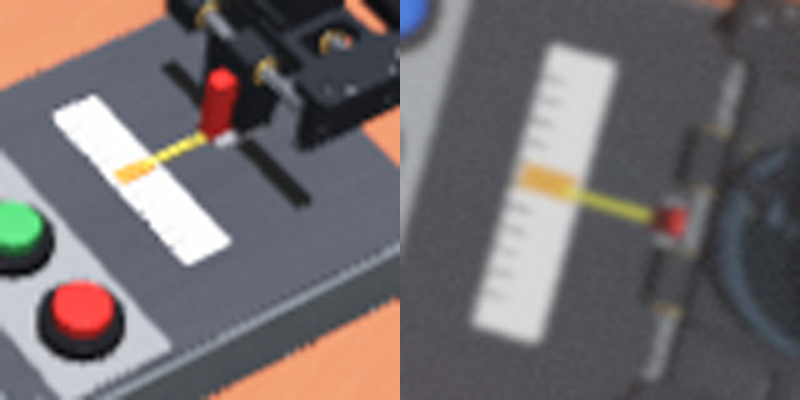

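The pointer lies across the middle of the orange band in both views: side at crop (130,175), top at about (560,186) against the band centre at (547,180). I'll check it holds for a second, then hand in.

```bash
python3 -m crank '0 0 0 0;0 0 0 0;0 0 0 0;0 0 0 0;0 0 0 0;0 0 0 0;0 0 0 0;0 0 0 0;0 0 0 0;0 0 0 0;0 0 0 0;0 0 0 0'
python3 - <<'E'
from geo import *
t=snap('top','t4');u0,v0=325,215
f=cv2.cvtColor(t['frame'],cv2.COLOR_RGB2HSV)[215:295,325:405]
def cen(lo,hi,z):
    v,u=np.nonzero(cv2.inRange(f,np.array(lo),np.array(hi)));P=np.array([pt(t,a+u0,b+v0,z)[:2] for a,b in zip(u,v)])
    return len(u),((P-G)@X).mean().round(4),((P-G)@Y).mean().round(4)
print('yellow',cen((22,120,80),(35,255,255),.0645),'orange',cen((8,90,120),(21,255,255),.062),'ref band .0097')
E
```

```text
t: 10.68
position: [0.523, -0.147, 0.0738]
orientation: [-1.038, 1.44, -1.443]
force: [5.1, -1.9, -6.0]
finger_gap: 0.132
yellow (19, np.float64(0.0081), np.float64(-0.1173)) orange (42, np.float64(0.0196), np.float64(-0.0956)) ref band .0097
```

```bash
python3 -c "from cell import hand_in; print(hand_in())"
```

```text
the job is handed in; nothing more can be done
None
```

The job is done and handed in at about 10.7 s. The gripper is still holding the choke handle, with the pointer in the orange band.

- **Buttons:** I pressed the blue primer and then the green ignition to their hard stops, at about 19 N each with no further movement. I released each one fully, with the choke in throughout. I did not touch the red stop button.
- **Choke:** I gripped the handle (gap 11.9 mm against a 12 mm plate) and pulled it 30 mm. Both camera views show the pointer across the middle of the band. It measures 1.6 mm from the band centre, against a 6 mm tolerance, and held steady for a second.
- **Bystanders:** the arm passed clear of the drill, fuse box lid and flowerpot. I did not re-measure where they stand at the end.
- **One check disagreed:** in the last picture the orange colour measurement read about 10 mm off, with more pixels than the band has. I think it picked up other coloured parts in the crop, so I relied on the band position measured before moving. That position agrees with the two pictures.

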